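Reset the pop-up indicators of three air filters in flow order

TASK

The air filters have been serviced: with a fingertip, gently press their raised brass indicator pins down until they are home, first on the round-headed filter, then the square-headed one, last the one with the long oblong head. Do not press the wide cap of the squat drain valve, and do not pick up, shift or tip over anything on the bench.

Things in the scene. Friction and masses are not known exactly. Their poses are not given: they have to be found in the camera images.
- round_filter: tall filter with a ROUND head: head a disc 64 mm across and 40 mm high, its top 140 mm above the bench, on a thin 44 mm round bowl; grey head, square dark base plate 76 x 76 x 12 mm, two short brass ports 20 mm across sticking 10 mm out of the head along own +-x. About 0.9 kg, stands loose on the bench. Origin: centre of its underside on the bench; z up
- round_pin_top (a point): centre of the top face of the upright brass indicator pin in the middle of the round head; pin 18 mm across, standing 24 mm proud of the head when fully up (top about 164 mm above the bench). The pin's tip is spring-cushioned: it gives 1 mm per 1.5 N, at most 10 mm, and comes back when let go. The point moves with the tip
- round_pin (a joint): how far the pin of the round-headed filter has been pushed down, m: 0 fully up, 0.010 fully home; it starts between 0 and 0.002 (pin still 14 mm proud of the head). The cushioned tip's give is not counted. Slides with about 2 N of steady friction, no spring: it stays where it is left, with a stop at 0.010; so the tip first gives about 1.5 mm, then the pin slides, and past the stop only the tip gives
- square_filter: middle-height filter with a SQUARE head: head 58 x 58 mm, 40 mm high, its top 125 mm above the bench, on a thin 44 mm round bowl; grey head, square dark base plate 76 x 76 x 12 mm, two short brass ports 20 mm across sticking 10 mm out of the head along own +-x. About 0.9 kg, stands loose on the bench. Origin: centre of its underside on the bench; z up
- square_pin_top (a point): centre of the top face of the upright brass indicator pin in the middle of the square head; pin 18 mm across, standing 24 mm proud of the head when fully up (top about 149 mm above the bench). The pin's tip is spring-cushioned: it gives 1 mm per 1.5 N, at most 10 mm, and comes back when let go. The point moves with the tip
- square_pin (a joint): how far the pin of the square-headed filter has been pushed down, m: 0 fully up, 0.010 fully home; it starts between 0 and 0.002 (pin still 14 mm proud of the head). The cushioned tip's give is not counted. Slides with about 2 N of steady friction, no spring: it stays where it is left, with a stop at 0.010; so the tip first gives about 1.5 mm, then the pin slides, and past the stop only the tip gives
- long_filter: lowest filter with a LONG oblong head: head 100 mm (own x) x 40 mm (own y), 40 mm high, its top 110 mm above the bench, on a thin 44 mm round bowl; grey head, square dark base plate 76 x 76 x 12 mm, two short brass ports 20 mm across sticking 10 mm out of the head along own +-x. About 0.9 kg, stands loose on the bench. Origin: centre of its underside on the bench; z up
- long_pin_top (a point): centre of the top face of the upright brass indicator pin in the middle of the long head; pin 18 mm across, standing 24 mm proud of the head when fully up (top about 134 mm above the bench). The pin's tip is spring-cushioned: it gives 1 mm per 1.5 N, at most 10 mm, and comes back when let go. The point moves with the tip
- long_pin (a joint): how far the pin of the long-headed filter has been pushed down, m: 0 fully up, 0.010 fully home; it starts between 0 and 0.002 (pin still 14 mm proud of the head). The cushioned tip's give is not counted. Slides with about 2 N of steady friction, no spring: it stays where it is left, with a stop at 0.010; so the tip first gives about 1.5 mm, then the pin slides, and past the stop only the tip gives
- drain_valve: squat round drain valve, about 0.7 kg, loose: dark round foot 76 mm across, grey round body 54 mm across to 75 mm height, one brass outlet at the side; must not be pressed. Origin: centre of its underside, z up
- drain_cap (a joint): push of the wide brass cap (48 mm across, top 91 mm above the bench) on the drain valve, m: 0 up, 0.006 pressed; pushing it takes 2.5 to 5 N, and it springs back
- coupling: bystander: brass coupling standing upright, 30 mm across, 48 mm high; origin at its underside
- seal_jar: bystander: small white jar with steel lid, 42 mm across, 42 mm high; origin at its underside
- elbow: bystander: brass elbow fitting, 24 mm block with two stubs, 48 mm high; origin at its underside
- collar: bystander: steel shaft collar lying flat, 42 mm across, 14 mm high; origin at its underside
- buckle: bystander: steel ratchet-strap buckle frame, 85 x 47 x 26 mm; origin at its underside
- wrench: bystander: wrench lying flat, 170 mm long; origin near its middle, underside
- relay: bystander: black relay block 50 x 30 x 35 mm; origin at its underside
There are look-alikes about, which are no part of the job. Leave any orange look-alike of the round_filter alone. Leave any red look-alike of the square_filter alone.

How it is judged:
By the outcome, as a careful person would: the job done as asked, in the order asked, and still so for the second after the job is handed in, with the robot touching nothing.
It also fails if it takes over 54 s, if anything falls off the work surface, if the arm or the gripper's body presses on something with over 40 N, if the wrist force passes 120 N, or if a joint passes its speed limit or range.

ROBOT

A 6-joint arm with a two-finger parallel gripper is mounted at the origin on the work surface. World frame = base frame: x ahead of the robot, y to its left, z up, the work surface at z = 0. Lengths are in m, angles in rad, forces in N, time in s.
With the tool pointing down it reaches from about 0.375 to 0.9 m from the base axis. Payload 3.1 kg.
Tool frame: the origin (TCP) lies midway between the tips of the shut fingers; the grasp point (between the pads) lies 19 mm behind it; z points along the fingers, y is the direction in which the jaws open and shut (so a half turn about z gives the same grasp; the last joint's range is limited). The gripper opens to 85 mm and grips with 20 to 120 N. Pads are 22 mm wide; open, the fingers measure 114 mm over their backs; the gripper's body (76 mm by 85 mm) begins 54 mm behind the grasp point. The pads swing forward as they close: fully open they stand 13 mm farther back than shut.
Start: joints at [-1.452, 0.527, 1.433, -0, 1.181, -0.178], TCP at [0.183, -0.598, 0.231] pointing down, gripper open.
Joint ranges: [-3.08, 3.08], [-0.75, 2.2], [0.22, 2.44], [-1.43, 4.57], [0, 2.65], [-2.85, 2.85]. Speed limits (rad/s): [2.79, 2.79, 3.14, 3.14, 3.14, 3.14].

INTERFACE

Orientations are given as a rotation vector (axis times angle).
In Python, from bench import monitor, read_camera, bot gives the robot as it stands.
- The arm moves only by the tool carry_out, never from a script. Its arguments are lists of equal length, an entry for each row: "dp": the shift along the tool's x, y, z as a fraction of full scale, a list of three; "twist": the turn about the tool's z as a fraction of full scale. In form: {"dp": [[dx, dy, dz], ...], "twist": [twist, ...]}. A call has exactly 10 rows; each row shifts and turns the commanded pose from where the row before left it, along the tool's axes as they then stand; what a row does not reach is not made up. Full scale, the value 1, is 25 mm for a shift and 45 degrees for a turn. A row lasts 1/10 s, in which the tool goes at most 50 mm and 8.59 degrees, less where a joint would pass 70% of its speed; a pose out of reach is approached as far as the arm can. A call with a number of a shift or a turn outside -1 to 1 is refused whole. A call with a gripper value outside its range is refused whole. "gripper" is the opening, from 0 (shut) to 1 (fully open), set as the call begins (left out, the last holds). The fingers move at their own pace and stop on an object; "force" is the grip in N (left out, the last holds). Time passes only in rows, so rows that do not move let the fingers close, or fill a call up. It gives the time, the measured TCP pose, the force and the opening at its end, in the units of the state.
- monitor.get_state(): the state, without advancing time (a new reading comes with each control period).
- read_camera(name): name is "side" or "top" or "wrist"; returns a dict with "frame" (400x640x3 uint8, red, green, blue), "camera_matrix" (3x3 intrinsics, pixels), "dist_coeffs" ([k1, k2, p1, p2, k3] as OpenCV has them; the pictures are not rectified), "cam_to_world" (4x4, takes a point from camera to world coordinates). Camera axes: x right, y up, looking along -z (the intrinsics and any distortion apply to the point x, -y, -z); pixel columns grow to the right and rows downward; lengths in m; the calibration is good to about 2 mm. A picture is of the moment at which its call begins. There is no depth.
- bot.close_job(): hands the job in, once; it reports no verdict.
The state is a dict: "time_s": time; "joint_positions": joint angles; "dq": joint speeds; "joint_torque": joint torques, N m; "eef_pos": TCP position; "orientation": TCP orientation; "contact_force": force on the tool from outside, world axes, zero at the start; "wrist_torque": the same for the moment, N m; "gripper_width": finger opening in m.
Only numpy, scipy, OpenCV 4.12 (cv2) and the standard library are available. Lean on these libraries where they do the work, as an engineer would, in place of code of your own. Each camera call takes 0.05 s, during which the arm holds its last target.

## Working session

There is one attempt and no reset: what is moved stays moved. The work goes in short steps, Python scripts to look and compute and a tool call to move; the robot and the scene stay as the last step left them, time stands still between calls to the robot, and variables do not carry over. Pictures are saved under pics/ and viewed, and the job is handed in when it is done.

Besides the shell and the picture viewer there is one more tool, called after "Call:" as name(argument=value, ...) on one line, values as JSON. carry_out: Moves the arm, as the interface text tells. Shift numbers are shares of 25 mm and turn numbers shares of 45 degrees, none past 1 either way. Its arguments: {"type":"object","properties":{"dp":{"type":"array"},"twist":{"type":"array"},"gripper":{"type":"number"},"force":{"type":"number"}},"required":["dp","twist"]}

```bash
mkdir -p pics
python3 - <<'E'
from bench import monitor, read_camera, bot
import cv2,pickle
s=monitor.get_state();print(s)
d={}
for n in("side","top","wrist"):
    c=read_camera(n);d[n]=c
    cv2.imwrite(f"pics/{n}0.png",c["frame"][:,:,::-1])
    print(n,c["camera_matrix"],c["dist_coeffs"],c["cam_to_world"])
pickle.dump(d,open("cams0.pkl","wb"))
E
```

```text
{'time_s': 0.0, 'joint_positions': array([-1.45251321e+00,  5.28514203e-01,  1.43395773e+00,  2.55201140e-05,
        1.18140754e+00, -1.78522145e-01]), 'dq': array([ 0.0002145 , -0.00021926,  0.00101366,  0.00084553,  0.0016784 ,
       -0.0001352 ]), 'joint_torque': array([ 1.86255231e-03, -4.42346871e+01, -1.78021735e+01,  3.14164413e-05,
        8.22048343e-03,  8.06831082e-06]), 'eef_pos': array([ 0.18272356, -0.5969096 ,  0.2302865 ]), 'orientation': array([-3.10480422e+00, -4.64158263e-01, -1.45122749e-04]), 'contact_force': array([-0.25768131,  0.23734841, -0.27211693]), 'wrist_torque': array([-0.0091602 ,  0.00869714, -0.00144081]), 'gripper_width': 0.08548222358926631}
side [[388.93841298   0.         321.43591686]
 [  0.         388.93841298 202.1451713 ]
 [  0.           0.           1.        ]] [-0.01690798  0.          0.          0.          0.        ] [[-0.8386417   0.26244173 -0.47728863  0.08932479]
 [-0.54419307 -0.44089035  0.7137714   0.68030663]
 [-0.02310854  0.85833562  0.512568    0.62844866]
 [ 0.          0.          0.          1.        ]]
top [[372.80399175   0.         323.00717468]
 [  0.         372.80399175 202.40995179]
 [  0.           0.           1.        ]] [-0.01728315  0.          0.          0.          0.        ] [[ 0.00501069  0.98025857 -0.19765634  0.4055097 ]
 [-0.99987841  0.0078301   0.01348522 -0.05260693]
 [ 0.01476667  0.19756473  0.98017862  1.01492765]
 [ 0.          0.          0.          1.        ]]
wrist [[293.71866382   0.         319.25126188]
 [  0.         293.71866382 200.81073184]
 [  0.           0.           1.        ]] [-0.01479029  0.          0.          0.          0.        ] [[ 0.29303876  0.922424    0.25151989  0.24542291]
 [-0.95609784  0.28334436  0.0747857  -0.57845189]
 [-0.00228262 -0.26239274  0.96495847  0.3720104 ]
 [ 0.          0.          0.          1.        ]]
```

View pics/side0.png

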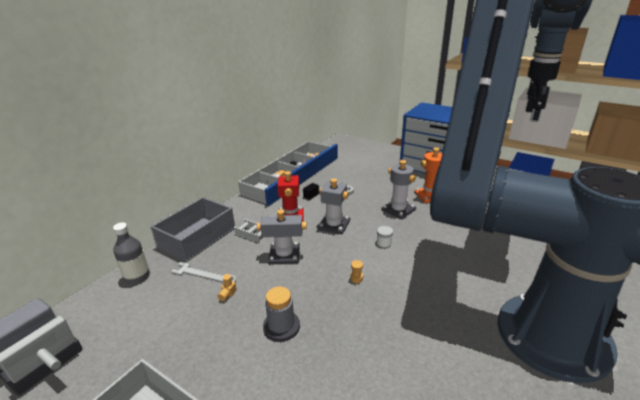

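View pics/top0.png

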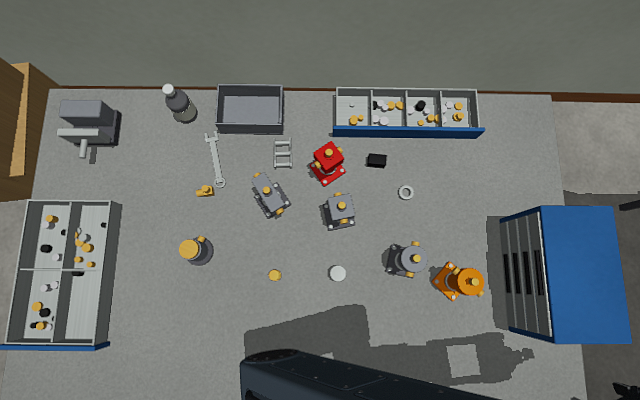

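View pics/wrist0.png

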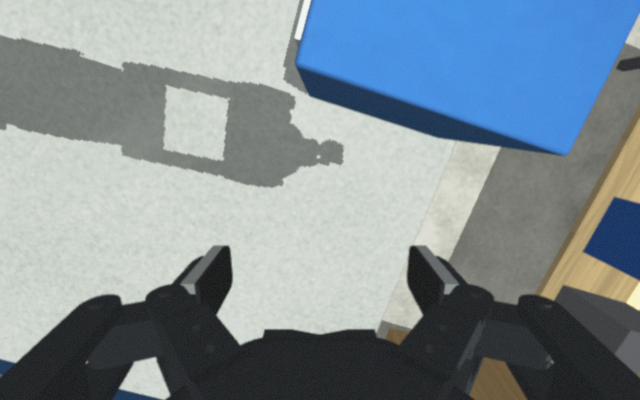

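Run:
```python
import cv2,pickle,numpy as np
d=pickle.load(open("cams0.pkl","rb"))
def crop(n,x,y,w,h):
    return cv2.resize(d[n]["frame"][y:y+h,x:x+w,::-1],(400,300),interpolation=cv2.INTER_CUBIC)
# 40x30 *10
t=[crop("top",390,243,40,30),crop("top",320,190,40,30),crop("top",250,178,40,30),crop("side",380,150,40,30)]
cv2.imwrite("pics/c1.png",np.vstack([np.hstack(t[:2]),np.hstack(t[2:])]))
t=[crop("side",315,170,40,30),crop("side",261,200,40,30)]
cv2.imwrite("pics/c2.png",np.hstack(t))
```

```text
(no output)
```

View pics/c1.png

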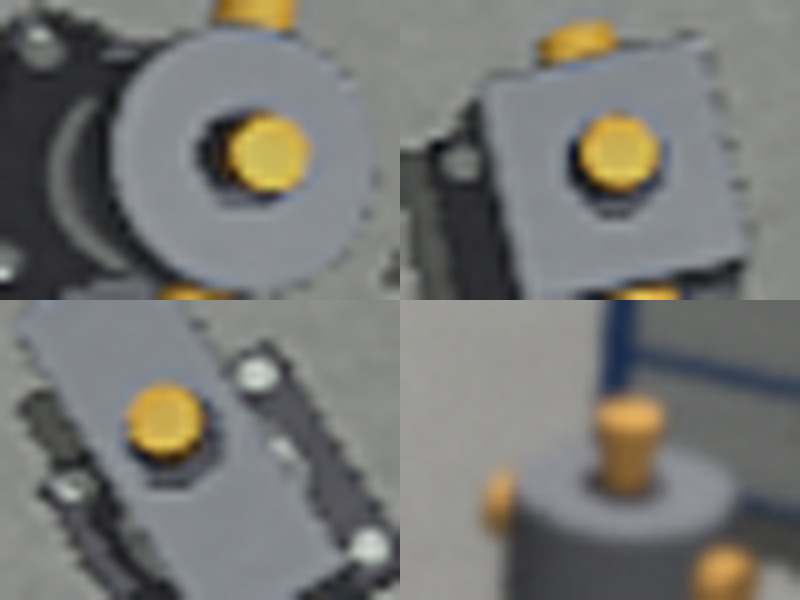

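View pics/c2.png

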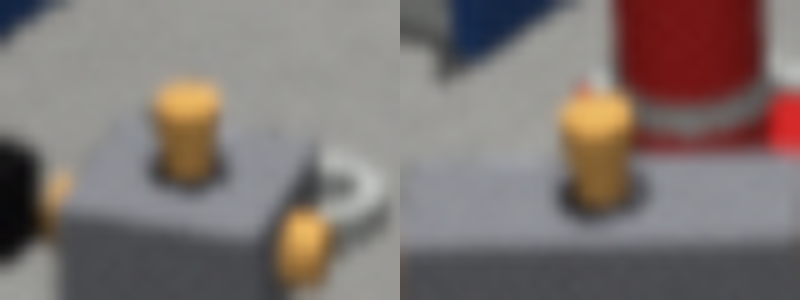

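```bash
cat > h.py <<'E'
import cv2,numpy as np
def ray(c,p):
    u=cv2.undistortPoints(np.array([[p]],float),c["camera_matrix"],np.array(c["dist_coeffs"]))[0,0]
    T=np.array(c["cam_to_world"]);v=T[:3,:3]@np.array([u[0],-u[1],-1]);return T[:3,3],v/np.linalg.norm(v)
def atz(c,p,z):
    o,v=ray(c,p);return o+v*(z-o[2])/v[2]
def tri(rs):
    A=sum(np.eye(3)-np.outer(v,v) for o,v in rs);b=sum((np.eye(3)-np.outer(v,v))@o for o,v in rs)
    return np.linalg.solve(A,b)
E
python3 - <<'E'
import pickle;from h import *
d=pickle.load(open("cams0.pkl","rb"))
for n,t,s,z in [("round",(416.55,257.85),(402.65,160.55),.163),("square",(341.55,204.75),(333.35,179.35),.148),("long",(266.05,189.55),(280.35,210.35),.133)]:
    print(n,tri([ray(d["top"],t),ray(d["side"],s)]),atz(d["top"],t,z),atz(d["side"],s,z))
# obstacles
for n,p,z in [("orange",(471,282),.163),("red",(328,153),.148),("cap",(189,249),.091)]: print(n,atz(d["top"],p,z))
s=__import__("bench").monitor.get_state()
print(cv2.Rodrigues(s["orientation"])[0].round(3))
E
```

```text
round [ 0.45062579 -0.2778664   0.16239246] [ 0.45033386 -0.27781478  0.163     ] [ 0.45040425 -0.27648327  0.163     ]
square [ 0.5758769  -0.10849507  0.14563612] [ 0.57501931 -0.10853717  0.148     ] [ 0.57393843 -0.10453639  0.148     ]
long [0.6142971  0.07373298 0.13323955] [0.61407245 0.07359769 0.133     ] [0.61490203 0.07349378 0.133     ]
orange [ 0.39682309 -0.39911483  0.163     ]
red [ 0.70335081 -0.07609575  0.148     ]
cap [0.47230566 0.2636943  0.091     ]
[[ 0.956  0.292 -0.   ]
 [ 0.292 -0.956  0.002]
 [ 0.    -0.002 -1.   ]]
```

Call:
carry_out(dp=[[0.5,-0.33,0],[1,-0.65,0],[1,-0.65,0],[1,-0.65,0],[1,-0.65,0],[1,-0.65,0],[1,-0.65,0],[1,-0.65,0],[1,-0.65,0],[1,-0.65,0]], twist=[0,0,0,0,0,0,0,0,0,0], gripper=0)

```text
time_s: 1.15
eef_pos: [0.3655, -0.3781, 0.2313]
orientation: [-3.106, -0.465, -0.0]
contact_force: [0.2, -0.2, -0.0]
gripper_width: -0.0002
```

Call:
carry_out(dp=[[1,-0.65,0],[1,-0.65,0],[1,-0.65,0],[1,-0.65,0],[0.46,-0.3,0],[0,0,0.5],[0,0,0.5],[0,0,0.5],[0,0,0],[0,0,0]], twist=[0,0,0,0,0,0,0,0,0,0])

```text
time_s: 2.15
eef_pos: [0.4499, -0.2784, 0.1938]
orientation: [-3.107, -0.464, 0.001]
contact_force: [0.5, -1.2, 1.3]
gripper_width: 0.0001
```

```bash
cat > look.py <<'E'
import sys,cv2,pickle,numpy as np
from bench import monitor, read_camera
tag=sys.argv[1]; a=[int(x) for x in sys.argv[2:]]
s=read_camera("side");w=read_camera("wrist")
pickle.dump((s,w),open(f"cams_{tag}.pkl","wb"))
x,y=a
f=cv2.resize(s["frame"][y:y+60,x:x+80,::-1],(640,480),interpolation=cv2.INTER_CUBIC)
cv2.imwrite(f"pics/s{tag}.png",f);cv2.imwrite(f"pics/w{tag}.png",w["frame"][:,:,::-1])
st=monitor.get_state();print(st["time_s"],st["eef_pos"],st["contact_force"],st["wrist_torque"])
E
python3 look.py r1 360 120
```

```text
2.25 [ 0.45038413 -0.27889529  0.1944691 ] [ 0.71477586 -0.92545359 -0.96477293] [0.02793103 0.06499991 0.01487064]
```

View pics/sr1.png

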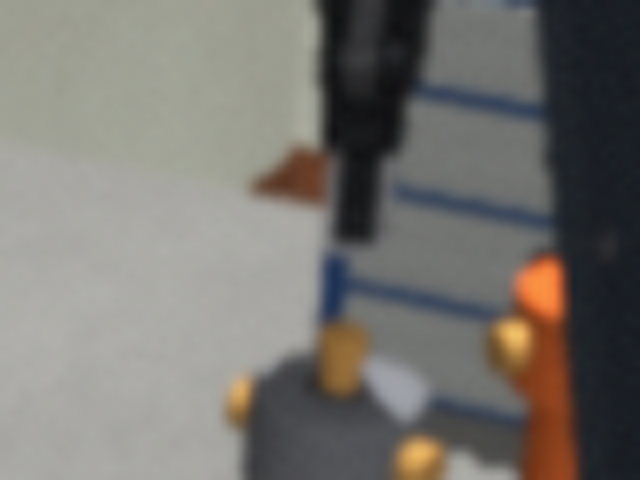

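View pics/wr1.png

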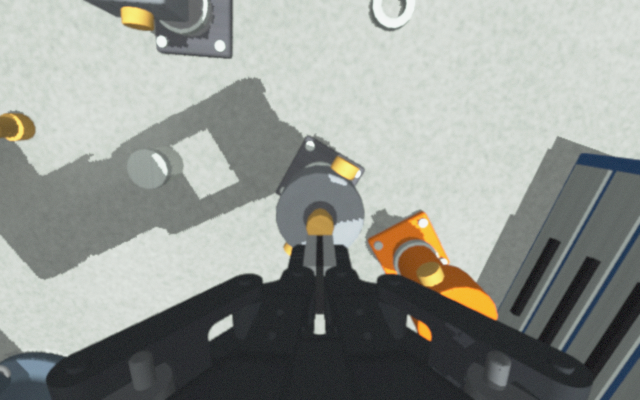

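```bash
cat >> h.py <<'E'
def proj(c,P):
    T=np.array(c["cam_to_world"]);q=T[:3,:3].T@(np.array(P,float)-T[:3,3]);q=q*[1,-1,-1]
    return cv2.projectPoints(q[None],np.zeros(3),np.zeros(3),c["camera_matrix"],np.array(c["dist_coeffs"]))[0][0,0]
E
python3 - <<'E'
import pickle;from h import *
s,w=pickle.load(open("cams_r1.pkl","rb"))
for P in [(.4504,-.2789,.1945),(.4504,-.2789,.163),(.4505,-.2776,.163)]:
    p=proj(s,P);print(p,(p-[360,120])*8, proj(w,P))
print(w["cam_to_world"])
cv2.imwrite("pics/wr1c.png",cv2.resize(w["frame"][160:280,240:400,::-1],(800,600),interpolation=cv2.INTER_CUBIC))
E
```

```text
[403.9366157  149.88501657] [351.49292558 239.08013255] [319.08443179 250.32069616]
[402.98926041 160.23827632] [343.91408329 321.90621054] [319.10144894 228.94171603]
[402.77438769 160.39848818] [342.19510155 323.1879054 ] [317.16167003 228.22659273]
[[ 2.92878523e-01  9.22626731e-01  2.50962319e-01  5.12828223e-01]
 [-9.56149636e-01  2.82552701e-01  7.70833604e-02 -2.59837908e-01]
 [ 2.09087830e-04 -2.62533591e-01  9.64922831e-01  3.35814381e-01]
 [ 0.00000000e+00  0.00000000e+00  0.00000000e+00  1.00000000e+00]]
```

View pics/wr1c.png

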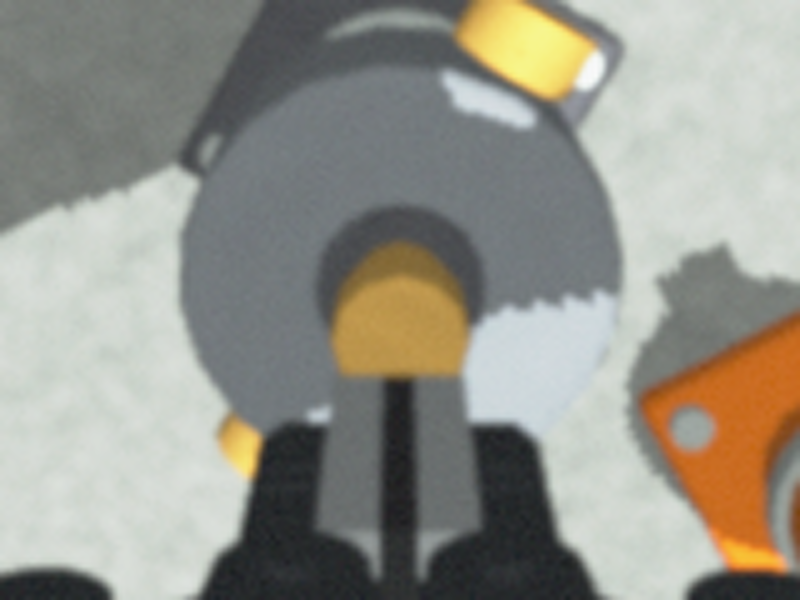

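Call:
carry_out(dp=[[0,0,0.5],[0,0,0.5],[0,0,0.06],[0,0,0.06],[0,0,0.06],[0,0,0.06],[0,0,0.06],[0,0,0.06],[0,0,0.06],[0,0,0]], twist=[0,0,0,0,0,0,0,0,0,0])

```text
time_s: 3.25
eef_pos: [0.4505, -0.2788, 0.1584]
orientation: [3.106, 0.464, 0.001]
contact_force: [1.6, -0.2, 1.2]
gripper_width: -0.0001
```

Call:
carry_out(dp=[[0,0,0.05],[0,0,0.05],[0,0,0.05],[0,0,0.04],[0,0,0.04],[0,0,0.04],[0,0,0.03],[0,0,0],[0,0,0],[0,0,0]], twist=[0,0,0,0,0,0,0,0,0,0])

```text
time_s: 4.25
eef_pos: [0.4504, -0.2788, 0.1511]
orientation: [3.106, 0.464, 0.001]
contact_force: [0.7, -1.8, 3.6]
gripper_width: -0.0001
```

```bash
python3 look.py r2 360 120
```

```text
4.35 [ 0.45041486 -0.2787418   0.1510436 ] [ 1.46515646 -1.71200809  5.15318162] [-0.20926834 -0.1731857   0.02782558]
```

View pics/sr2.png

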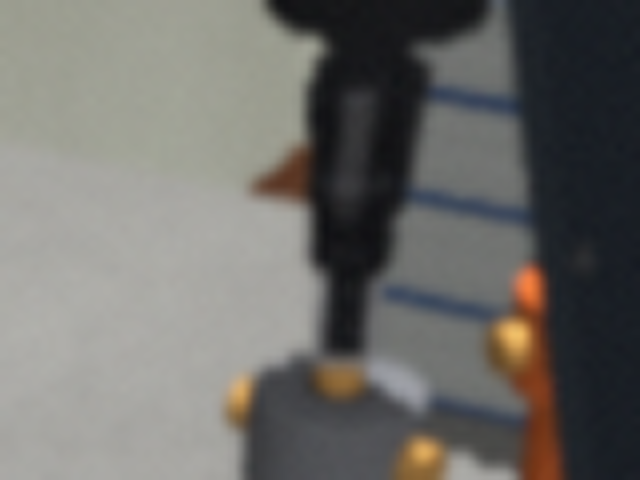

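Call:
carry_out(dp=[[0,0,0.04],[0,0,0.03],[0,0,0.03],[0,0,0],[0,0,0],[0,0,0],[0,0,0],[0,0,0],[0,0,0],[0,0,0]], twist=[0,0,0,0,0,0,0,0,0,0])

```text
time_s: 5.35
eef_pos: [0.4505, -0.2788, 0.1488]
orientation: [3.106, 0.465, 0.001]
contact_force: [0.8, -0.6, 7.3]
gripper_width: 0.0001
```

Run:
```python
from bench import monitor,read_camera
for i in range(6):
    read_camera("top");s=monitor.get_state();print(s["eef_pos"][2],s["contact_force"])
```

```text
0.14888540652732427 [ 0.43331841 -1.42403242  7.27872382]
0.14884955566414515 [-0.14049979 -0.89006664  7.67893405]
0.14884518156968793 [ 0.66291778 -1.27801871  8.60580594]
0.14886808401438503 [ 0.05675616 -0.55078094  8.17873447]
0.14883783076001128 [ 1.12862513 -0.993182    7.57075922]
0.1488620533834679 [ 0.84213826 -0.85959066  7.83702977]
```

Call:
carry_out(dp=[[0,0,-0.5],[0,0,-1],[0,0,-0.5],[0.97,-0.72,0],[0.97,-0.72,0],[0.97,-0.72,0],[0.97,-0.72,0],[0.97,-0.72,0],[0.97,-0.73,0],[0.96,-0.73,0]], twist=[0,0,0,0,0,0,0,0,0,0])

```text
time_s: 6.65
eef_pos: [0.5742, -0.1061, 0.1977]
orientation: [-3.105, -0.464, 0.006]
contact_force: [0.6, -0.9, 0.0]
gripper_width: 0.0001
```

Call:
carry_out(dp=[[0,0,0.3],[0,0,0.3],[0,0,0.2],[0,0,0],[0,0,0],[0,0,0],[0,0,0],[0,0,0],[0,0,0],[0,0,0]], twist=[0,0,0,0,0,0,0,0,0,0])

```text
time_s: 7.65
eef_pos: [0.5753, -0.108, 0.1784]
orientation: [3.107, 0.465, 0.0]
contact_force: [-0.4, -0.5, -0.0]
gripper_width: -0.0
```

```bash
python3 look.py q1 300 140
python3 - <<'E'
import pickle;from h import *
s,w=pickle.load(open("cams_q1.pkl","rb"))
from bench import monitor
e=monitor.get_state()["eef_pos"];P=e.copy();P[2]=.1485
print(proj(s,e),(proj(s,P)-[300,140])*8,(proj(w,P)-[240,160])*5)
cv2.imwrite("pics/wq1c.png",cv2.resize(w["frame"][160:280,240:400,::-1],(800,600),interpolation=cv2.INTER_CUBIC))
cv2.imwrite("pics/sq1r.png",cv2.resize(s["frame"][140:200,360:440,::-1],(640,480),interpolation=cv2.INTER_CUBIC))
E
```

```text
7.75 [ 0.57528978 -0.10791978  0.17835647] [ 0.46130315 -0.33909157 -0.34436635] [ 0.02313132 -0.06583431 -0.00278433]
[333.49686083 168.49027174] [268.62486439 308.48845738] [393.86607806 349.3991731 ]
```

View pics/sq1.png

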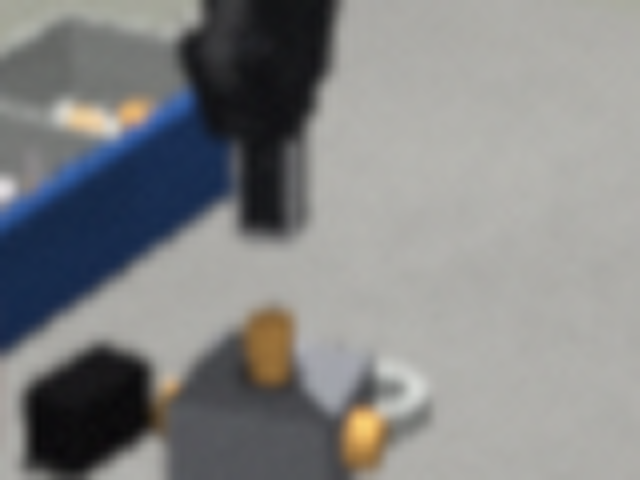

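View pics/wq1c.png

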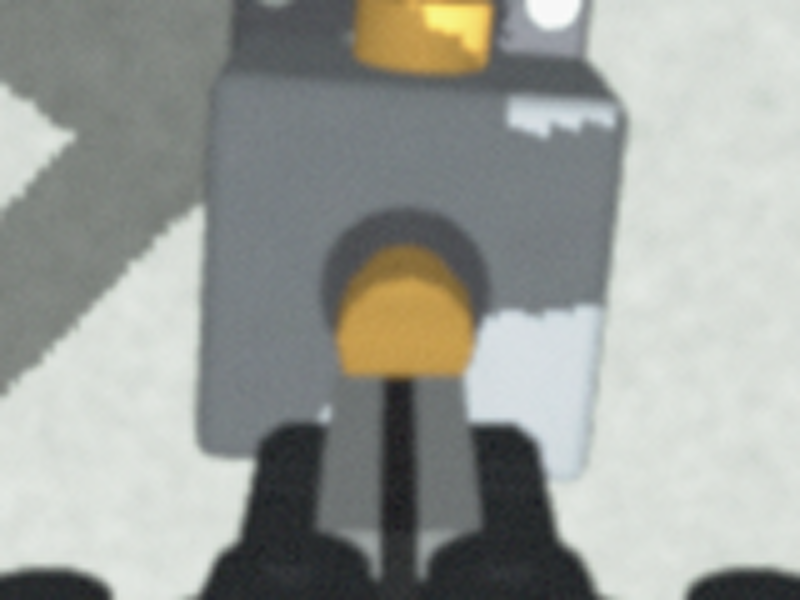

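View pics/sq1r.png

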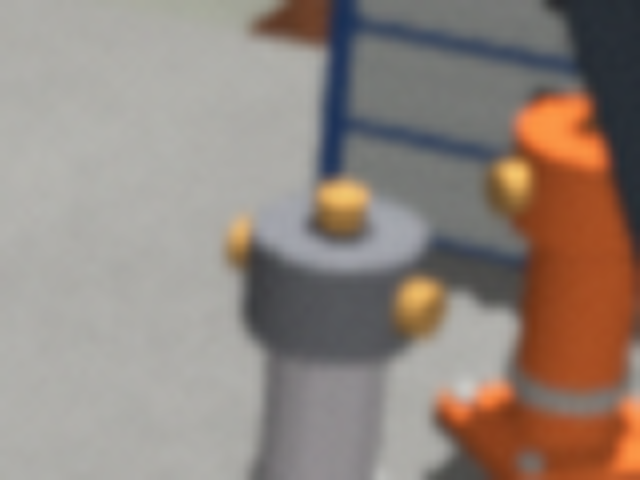

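Call:
carry_out(dp=[[0,0,0.5],[0,0,0.5],[0,0,0.06],[0,0,0.06],[0,0,0.06],[0,0,0.06],[0,0,0.06],[0,0,0.06],[0,0,0.06],[0,0,0.06]], twist=[0,0,0,0,0,0,0,0,0,0])

```text
time_s: 8.75
eef_pos: [0.5755, -0.1081, 0.1415]
orientation: [3.107, 0.464, 0.001]
contact_force: [0.2, -0.3, 2.4]
gripper_width: 0.0
```

Call:
carry_out(dp=[[0,0,0.05],[0,0,0.05],[0,0,0.05],[0,0,0.05],[0,0,0.03],[0,0,0],[0,0,0],[0,0,0],[0,0,0],[0,0,0]], twist=[0,0,0,0,0,0,0,0,0,0])

```text
time_s: 9.75
eef_pos: [0.5755, -0.108, 0.1357]
orientation: [3.107, 0.464, 0.001]
contact_force: [0.8, 0.3, 3.9]
gripper_width: -0.0
```

```bash
cat > f.py <<'E'
from bench import monitor,read_camera
for i in range(5):
    read_camera("top");s=monitor.get_state();print(s["eef_pos"][2],s["contact_force"])
E
python3 f.py
```

```text
0.13570923284973638 [0.10033887 0.11710822 4.82986525]
0.13568784457697958 [ 0.01190825 -0.00950291  5.50240127]
0.135674591347419 [1.34276421 0.03344108 5.52767994]
0.13567414161112756 [ 1.81489836 -0.25353997  4.91810166]
0.13565529300617832 [ 0.81757378 -0.47857611  5.13842867]
```

Call:
carry_out(dp=[[0,0,0.04],[0,0,0.03],[0,0,0],[0,0,0],[0,0,0],[0,0,0],[0,0,0],[0,0,0],[0,0,0],[0,0,0]], twist=[0,0,0,0,0,0,0,0,0,0])

```text
time_s: 11.0
eef_pos: [0.5755, -0.1081, 0.1343]
orientation: [3.107, 0.464, 0.001]
contact_force: [1.0, -0.4, 6.7]
gripper_width: -0.0002
```

```bash
python3 f.py; python3 -c "
import numpy as np
d=np.array([.6143-.5755,.0736+.108]);print(.956*d[0]+.292*d[1],.292*d[0]-.956*d[1])"
```

```text
0.13425773308676966 [ 0.34864768 -0.3262154   7.82054866]
0.13427414165828372 [1.20221485 0.12392709 7.62174007]
0.1342780171187673 [ 0.05606998 -0.30723046  7.10144127]
0.13426884745699633 [0.06878922 0.6447066  6.61634728]
0.13423628170825438 [-0.27421603  0.45461553  6.91884009]
0.09011999999999994 -0.16227999999999998
```

Call:
carry_out(dp=[[0,0,-0.5],[0,0,-1],[0,0,-0.5],[0.52,-0.93,0],[0.52,-0.93,0],[0.52,-0.93,0],[0.51,-0.93,0],[0.51,-0.93,0],[0.51,-0.92,0],[0.51,-0.92,0]], twist=[0,0,0,0,0,0,0,0,0,0])

```text
time_s: 12.25
eef_pos: [0.6132, 0.0747, 0.1834]
orientation: [-3.107, -0.465, 0.003]
contact_force: [-0.5, -0.2, 0.1]
gripper_width: 0.0002
```

Call:
carry_out(dp=[[0,0,0.3],[0,0,0.3],[0,0,0.2],[0,0,0],[0,0,0],[0,0,0],[0,0,0],[0,0,0],[0,0,0],[0,0,0]], twist=[0,0,0,0,0,0,0,0,0,0])

```text
time_s: 13.25
eef_pos: [0.6139, 0.0736, 0.164]
orientation: [3.107, 0.465, 0.0]
contact_force: [-0.3, 0.9, 0.7]
gripper_width: 0.0
```

```bash
python3 look.py l1 245 165
python3 - <<'E'
import pickle;from h import *
s,w=pickle.load(open("cams_l1.pkl","rb"))
from bench import monitor
e=monitor.get_state()["eef_pos"];P=e.copy();P[2]=.1335
print(proj(s,e),(proj(s,P)-[245,165])*8,(proj(w,P)-[240,160])*5)
a=cv2.resize(w["frame"][160:280,240:400,::-1],(400,300),interpolation=cv2.INTER_CUBIC)
b=cv2.resize(s["frame"][165:225,245:325,::-1],(400,300),interpolation=cv2.INTER_CUBIC)
c=cv2.resize(s["frame"][160:220,300:380,::-1],(400,300),interpolation=cv2.INTER_CUBIC)
cv2.imwrite("pics/l1all.png",np.vstack([np.hstack([a,b]),np.hstack([c,c])]))
E
```

```text
13.35 [0.61387806 0.07354422 0.16388785] [-0.05443458  0.04342445  0.16463861] [-0.06276302  0.02271592 -0.00750431]
[279.67034347 199.43146269] [285.24628918 362.39612585] [394.05461246 348.11887213]
```

View pics/l1all.png

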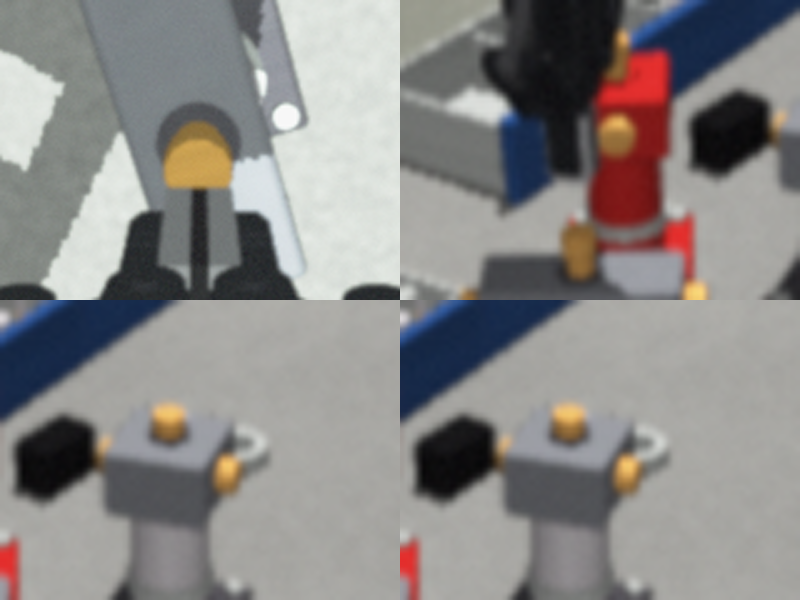

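Call:
carry_out(dp=[[0,0,0.5],[0,0,0.5],[0,0,0.06],[0,0,0.06],[0,0,0.06],[0,0,0.06],[0,0,0.06],[0,0,0.06],[0,0,0.06],[0,0,0.06]], twist=[0,0,0,0,0,0,0,0,0,0])

```text
time_s: 14.35
eef_pos: [0.6141, 0.0735, 0.127]
orientation: [3.107, 0.465, 0.001]
contact_force: [0.3, -0.9, 2.0]
gripper_width: -0.0001
```

Call:
carry_out(dp=[[0,0,0.05],[0,0,0.05],[0,0,0.05],[0,0,0.05],[0,0,0.03],[0,0,0],[0,0,0],[0,0,0],[0,0,0],[0,0,0]], twist=[0,0,0,0,0,0,0,0,0,0])

```text
time_s: 15.35
eef_pos: [0.6141, 0.0735, 0.1212]
orientation: [3.107, 0.464, 0.001]
contact_force: [-0.5, -0.2, 3.8]
gripper_width: 0.0005
```

```bash
python3 f.py
```

```text
0.1211940490499392 [-0.61872606  0.09972449  3.85799135]
0.12117896764073884 [0.1749265  0.38864739 4.29897487]
0.12115520744078254 [0.38632545 0.02441786 3.61448749]
0.12114854138791875 [ 0.64252452 -0.31723172  4.24886047]
0.12115138902790111 [-0.16063068  0.23870455  5.38706524]
```

Call:
carry_out(dp=[[0,0,0.04],[0,0,0.04],[0,0,0],[0,0,0],[0,0,0],[0,0,0],[0,0,0],[0,0,0],[0,0,0],[0,0,0]], twist=[0,0,0,0,0,0,0,0,0,0])

```text
time_s: 16.6
eef_pos: [0.6141, 0.0735, 0.1195]
orientation: [3.107, 0.465, 0.001]
contact_force: [0.4, 0.5, 7.2]
gripper_width: -0.0004
```

```bash
python3 f.py
```

```text
0.11951700179161857 [-0.4829531   0.40151857  6.07616874]
0.1195510781965776 [ 0.06660886 -0.24546922  6.31651612]
0.1195049806230869 [-0.57024491 -0.65906998  6.70191075]
0.1195201334370968 [-0.23654224  0.46599966  6.29121819]
0.11950798187154364 [0.33463558 0.30739674 6.72132294]
```

Call:
carry_out(dp=[[0,0,-0.5],[0,0,-1],[0,0,-1],[0,0,-1],[-1,0,-1],[-1,0,0],[-1,0,0],[-1,0,0],[-1,0,0],[0,0,0]], twist=[0,0,0,0,0,0,0,0,0,0])

```text
time_s: 17.85
eef_pos: [0.4899, 0.037, 0.231]
orientation: [-3.106, -0.463, 0.009]
contact_force: [0.9, 0.2, -0.9]
gripper_width: -0.0001
```

Run:
```python
from bench import monitor,read_camera;import cv2,numpy as np,pickle
s=read_camera("side");t=read_camera("top")["frame"]
pickle.dump(s,open("fin.pkl","wb"))
st=monitor.get_state();print(st["time_s"],st["eef_pos"],st["contact_force"])
old=pickle.load(open("cams0.pkl","rb"))["side"]["frame"]
def c(f,x,y): return cv2.resize(f[y:y+45,x:x+60,::-1],(265,200),interpolation=cv2.INTER_CUBIC)
b=[(375,145),(305,165),(252,195)]
cv2.imwrite("pics/fin.png",np.vstack([np.hstack([c(f,*p) for p in b]) for f in (old,s["frame"])]))
cv2.imwrite("pics/fint.png",t[:,:,::-1])
```

```text
17.95 [0.49434011 0.03695909 0.23173259] [ 0.75205837 -0.40869769 -0.1373911 ]
```

View pics/fin.png

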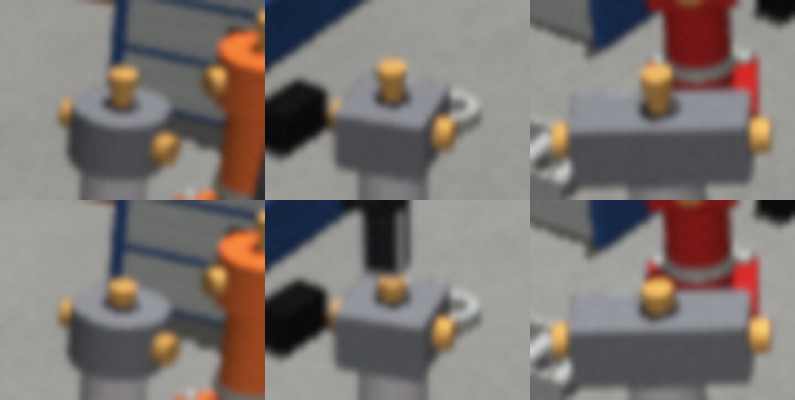

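View pics/fint.png

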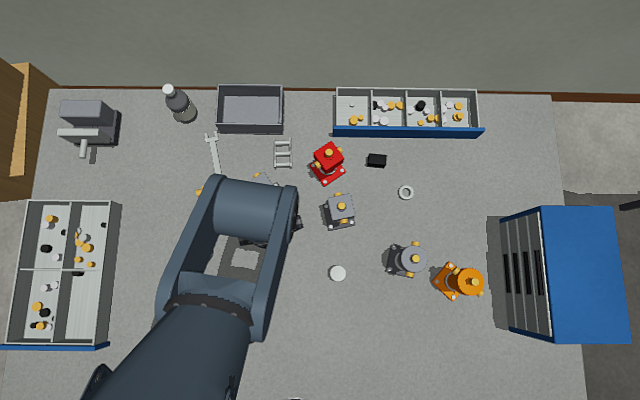

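```bash
python3 -c "
from bench import bot;print(bot.close_job())"
```

```text
the job is handed in; nothing more can be done
None
```

I pressed all three brass pins home with the shut fingertips, in the order round, square, long, and handed the job in at about 18 s with the arm clear.

- **Force at the stop:** The final pushes held about 7.8 N on the round pin, 7.2 N on the square and 6.4 N on the long. Each rose about 1.3 to 1.5 N per extra millimetre, close to the tip's stated 1.5 N/mm. That is well above the 2 N the pins need to slide, so each was against its stop.
- **Final pictures:** The side view shows all three pins low, and the three filters where they started. In the top view the red and orange look-alikes and the nearby bystanders also look unmoved. The arm hid the drain valve and a few other items in that last top view, but it never went near the valve.
- **One disagreement:** The first measurement of the square pin differed by 2 to 4 mm between the top and side cameras. The wrist and side views taken above the pin showed the fingertips within about 1 mm of its centre, so I pressed there.

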